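# Condiment jars from serving tray to clip rail

## Task

Lunch is over at the market stall: move the four condiment jars from the wooden serving tray to the metal clip rail, keeping the left-to-right order in which they stand on the tray. Stand each jar on the rail's base in front of its clip and push it back until it snaps fully home, keep every jar upright all the while, and let go of them all.

Things in the scene. Friction and masses are not known exactly. Their poses are not given: they have to be found in the camera images.
- soy: Soy-sauce bottle, 117 mm tall, the tallest: brown glass body, sloping shoulder from z = 60 to 78 mm, slim black cylindrical cap 30 mm in diameter from z = 79 to 113 mm (grip it there) with a tiny spout on top. Body: 44 mm cylinder up to z = 60 mm or more. Origin: centre of the underside, z up. 70 to 300 g. Starts upright on its coaster.
- salt: Salt shaker, 100 mm tall: white ceramic body to z = 62 mm, domed steel cap, 36 mm in diameter, straight from z = 62 to 92 mm (grip it there). Body: 44 mm cylinder up to z = 60 mm or more. Origin: centre of the underside, z up. 70 to 300 g. Starts upright on its coaster.
- chili: Chili-pepper tube, 114 mm tall: pale wooden body 44 mm in diameter up to z = 74 mm, thin wooden stopper 24 mm in diameter from z = 74 to 105 mm (grip it there) with a round end. Body: 44 mm cylinder up to z = 60 mm or more. Origin: centre of the underside, z up. 70 to 300 g. Starts upright on its coaster.
- pepper: Pepper tin, 88 mm tall, the shortest: steel body, wide flat white lid, 41 mm in diameter, straight from z = 60 to 88 mm (grip it there). Body: 44 mm cylinder up to z = 60 mm or more. Origin: centre of the underside, z up. 70 to 300 g. Starts upright on its coaster.
- coaster_soy: Fixed round cork coaster, 66 mm in diameter, 5 mm thick, on which the soy-sauce bottle stands at the start; all four look alike and stay where they are. Origin: centre of the underside. Its place along the tray's y shows that jar's place in the row.
- coaster_salt: Fixed round cork coaster, 66 mm in diameter, 5 mm thick, on which the salt shaker stands at the start; all four look alike and stay where they are. Origin: centre of the underside. Its place along the tray's y shows that jar's place in the row.
- coaster_chili: Fixed round cork coaster, 66 mm in diameter, 5 mm thick, on which the chili tube stands at the start; all four look alike and stay where they are. Origin: centre of the underside. Its place along the tray's y shows that jar's place in the row.
- coaster_pepper: Fixed round cork coaster, 66 mm in diameter, 5 mm thick, on which the pepper tin stands at the start; all four look alike and stay where they are. Origin: centre of the underside. Its place along the tray's y shows that jar's place in the row.
- tray: Fixed dark wooden tray, 125 x 336 mm, rim 14 mm high. Origin: underside, middle of the coaster row. y: along the row, to the robot's left; x: away from the robot; z up. Coasters at x = 0, y = +117, +39, -39, -117 mm; jars' undersides at z = 11 mm. Wrapped chopsticks lie in its front strip. Tray and rail each stand on either side of the table, turned up to 0.28 rad.
- rail: Fixed metal rail, 336 mm long, 46 mm high: slippery base plate (top z = 3 mm, x = -77 to 35 mm), back with 4 spring clips open to -x. y: to the robot's left; x: away, the way to push; z up. Origin: underside, mid-row; seated jars' axes at x = 0, y = 120, 40, -40, -120 mm. Set down at x = -47, push to +x: arms met at x = -30, 3 to 8 N, snaps past -14 and is drawn home. Keep fingers above 46 mm.
Mind the look-alikes: they are no part of the job. Leave any blue look-alike of the salt alone.

How it is judged (in metres and radians):
At the end, for the whole second after the job is handed in: Each jar stands upright (within 0.12 rad) on the rail's base, at rest and released, fully home in the clip whose place along the rail, counted from the left, is that jar's starting place on the tray: axis within 8 mm of the seat along and across the rail (((y of coaster_soy in the frame of tray between 0.097 and 0.137 m and y of soy in the frame of rail between 0.112 and 0.128 m) or (y of coaster_soy in the frame of tray between 0.019 and 0.059 m and y of soy in the frame of rail between 0.032 and 0.048 m) or (y of coaster_soy in the frame of tray between -0.059 and -0.019 m and y of soy in the frame of rail between -0.048 and -0.032 m) or (y of coaster_soy in the frame of tray between -0.137 and -0.097 m and y of soy in the frame of rail between -0.128 and -0.112 m)) and x of soy in the frame of rail between -0.008 and 0.008 m and z of soy in the frame of rail between -0.002 and 0.01 m and angle between each of soy, salt, chili, pepper's own z axis and vertical below 0.12 rad and linear speed of each of soy, salt, chili, pepper below 0.02 m/s and angular speed of each of soy, salt, chili, pepper below 0.2 rad/s and ((y of coaster_salt in the frame of tray between 0.097 and 0.137 m and y of salt in the frame of rail between 0.112 and 0.128 m) or (y of coaster_salt in the frame of tray between 0.019 and 0.059 m and y of salt in the frame of rail between 0.032 and 0.048 m) or (y of coaster_salt in the frame of tray between -0.059 and -0.019 m and y of salt in the frame of rail between -0.048 and -0.032 m) or (y of coaster_salt in the frame of tray between -0.137 and -0.097 m and y of salt in the frame of rail between -0.128 and -0.112 m)) and x of salt in the frame of rail between -0.008 and 0.008 m and z of salt in the frame of rail between -0.002 and 0.01 m and ((y of coaster_chili in the frame of tray between 0.097 and 0.137 m and y of chili in the frame of rail between 0.112 and 0.128 m) or (y of coaster_chili in the frame of tray between 0.019 and 0.059 m and y of chili in the frame of rail between 0.032 and 0.048 m) or (y of coaster_chili in the frame of tray between -0.059 and -0.019 m and y of chili in the frame of rail between -0.048 and -0.032 m) or (y of coaster_chili in the frame of tray between -0.137 and -0.097 m and y of chili in the frame of rail between -0.128 and -0.112 m)) and x of chili in the frame of rail between -0.008 and 0.008 m and z of chili in the frame of rail between -0.002 and 0.01 m and ((y of coaster_pepper in the frame of tray between 0.097 and 0.137 m and y of pepper in the frame of rail between 0.112 and 0.128 m) or (y of coaster_pepper in the frame of tray between 0.019 and 0.059 m and y of pepper in the frame of rail between 0.032 and 0.048 m) or (y of coaster_pepper in the frame of tray between -0.059 and -0.019 m and y of pepper in the frame of rail between -0.048 and -0.032 m) or (y of coaster_pepper in the frame of tray between -0.137 and -0.097 m and y of pepper in the frame of rail between -0.128 and -0.112 m)) and x of pepper in the frame of rail between -0.008 and 0.008 m and z of pepper in the frame of rail between -0.002 and 0.01 m); the robot touches nothing.
It fails at once if a jar is tipped by more than 0.6 rad (angle between any of soy, salt, chili, pepper's own z axis and vertical above 0.6 rad).
It also fails if it takes over 122 s, if anything falls off the work surface, if the arm or the gripper's body presses on something with over 40 N, if the wrist force passes 120 N, or if a joint passes its speed limit or range.

## Robot

A 6-joint arm with a two-finger parallel gripper is mounted at the origin on the work surface. World frame = base frame: x ahead of the robot, y to its left, z up, the work surface at z = 0. Lengths are in m, angles in degrees, forces in N, time in s.
With the tool pointing down it reaches from about 0.35 to 0.875 m from the base axis. Payload 4.2 kg.
Tool frame: the origin (TCP) lies on the centre line of the jaws, within the pads' length; the fingertips stand tip_reach ahead of it and the grasp point (between the pads) is the TCP (tip_reach is the distance from the TCP to the fingertips, in m); z points along the fingers, y is the line along which they close (so a half turn about z gives the same grasp; the last joint's range is limited). The gripper opens to 87 mm and grips with 3 to 60 N. Pads are 19 mm wide; open, the fingers measure 117 mm over their backs; the gripper's body (75 mm by 190 mm) begins 51 mm behind the grasp point.
Start: joints at [88.556, 22.042, 0.453, 0, -68.411, -14.817], TCP at [0.175, 0.6, 0.242] pointing down, gripper open.
Joint ranges: [-179.83, 179.83], [-69.29, 118.12], [-61.27, 80.66], [-181.25, 117.63], [-171.15, -9.14], [-177.46, 177.46]. Speed limits (degrees/s): [159.86, 159.86, 180, 180, 180, 180].

## Interface

Orientations are given as a 3x3 rotation matrix whose columns are the frame's x, y, z axes.
In Python, from station import sense, capture, finish_job, tip_reach gives the robot as it stands.
- The arm moves only by the tool arm_command, never from a script. Its argument "deltas" is a list of rows, each a list of 7 numbers: the turn, a rotation vector about the tool's x, y, z in rad, then the shift along the tool's x, y, z in cm, then the closure, from -1 (fully open) to 1 (shut), so that 0 is half open. In form: [[rx, ry, rz, dx, dy, dz, hand], ...]. A call has 1 to 8 rows; each row is the pose to reach, as a shift and turn from the pose commanded when the call began, along the tool's axes at that moment; what a row does not reach only later rows make up. A row lasts 1/12 s, in which the tool goes at most 41.7 mm and 7.16 degrees, less where a joint would pass 70% of its speed; a pose out of reach is approached as far as the arm can. A call with a gripper value outside its range is refused whole. The fingers move at their own pace and stop on an object; the grip force is fixed at half the most. Time passes only in rows, so rows that repeat a pose let the fingers close. It gives the time, the measured TCP pose, the force, the opening and the grip force at its end, in the units of the state.
- sense(): the state, without advancing time (a new reading comes with each control period).
- capture(name): name is "side" or "top" or "wrist"; returns a dict with "pixels" (400x640x3 uint8, blue, green, red), "fovy" (degrees; the focal length in pixels is half the picture's height over the tangent of half this angle, whatever the lens; pixels are square), "cx", "cy" (the principal point, pixels), "rvec" (rotation vector, rad) and "tvec" (3), from world to camera coordinates, as OpenCV has them. Camera axes: x right, y down, z forward; pixel columns grow to the right and rows downward; lengths in m; the calibration is good to about 2 mm. A picture is of the moment at which its call begins. There is no depth.
- finish_job(): hands the job in; it is judged then, once.
The state is a dict: "time_s": time; "joints": joint angles; "joint_velocities": joint speeds; "effort": joint torques, N m; "tcp_pos": TCP position; "ee_rot": TCP orientation; "wrist_force": force on the tool from outside, world axes, zero at the start; "moment": the same for the moment, N m; "gripper_width": opening from 0.0 (shut) to 1.0 (fully open); "gripper_force": force on a finger pad.
Only numpy, scipy, OpenCV 4.12 (cv2) and the standard library are available. Lean on these libraries where they do the work, as an engineer would, in place of code of your own. Each camera call takes 0.05 s, during which the arm holds its last target. There are 200 camera calls.

## Working session

There is one attempt and no reset: what is moved stays moved. The work goes in short steps, Python scripts to look and compute and a tool call to move; the robot and the scene stay as the last step left them, time stands still between calls to the robot, and variables do not carry over. Pictures are saved under pics/ and viewed, at most 14 in all, crops included, and the job is handed in when it is done.

Besides the shell and the picture viewer there is one more tool, called after "Request:" in YAML: its name, and indented under it one key for each argument. arm_command: Moves the arm, as the interface text tells. Its arguments: {"type":"object","properties":{"deltas":{"type":"array"}},"required":["deltas"]}

```bash
mkdir -p pics; ls
cat > h.py <<'E'
import numpy as np, cv2
from station import sense, capture, tip_reach
def K(c):
    f=200/np.tan(np.radians(c["fovy"])/2); return np.array([[f,0,c["cx"]],[0,f,c["cy"]],[0,0,1.]])
def ray(c,u,v,z):
    R=cv2.Rodrigues(np.array(c["rvec"],float))[0]; t=np.array(c["tvec"],float).ravel()
    o=-R.T@t; d=R.T@np.linalg.inv(K(c))@[u,v,1]; return o+d*(z-o[2])/d[2]
def proj(c,P):
    return cv2.projectPoints(np.float64(P).reshape(-1,3),np.float64(c["rvec"]),np.float64(c["tvec"]),K(c),None)[0].reshape(-1,2)
E
python3 - <<'E'
from h import *
for n in("top","side"):
    c=capture(n); cv2.imwrite(f"pics/{n}0.png",c["pixels"]); print(n,c["fovy"],c["cx"],c["cy"],ray(c,320,200,0))
    R=cv2.Rodrigues(np.array(c["rvec"],float))[0]; print(-R.T@np.ravel(c["tvec"]))
s=sense(); print(s, tip_reach)
E
```

```text
pics
top 52.05746267801334 319.9448958010435 198.1849116762844 [ 0.53853825 -0.00286455  0.        ]
[ 0.41870081 -0.01640552  0.9212303 ]
side 49.13036344094607 316.0379612970946 194.49568877103317 [ 0.53711995 -0.0300499   0.        ]
[0.47652412 0.77592478 0.65886686]
{'time_s': 0.1, 'joints': array([ 8.85581101e+01,  2.20839301e+01,  3.89684453e-01, -2.33451678e-02,
       -6.84124992e+01, -1.48176220e+01]), 'joint_velocities': array([ 0.04124573,  0.04629187,  0.12691537,  0.08181256, -0.01005052,
        0.04278898]), 'effort': array([-4.48846583e-05, -3.91693068e+01,  1.87933356e+01,  4.23190847e+00,
        1.34200513e-02, -7.12985707e-05]), 'tcp_pos': array([0.17483263, 0.59953696, 0.24061381]), 'ee_rot': array([[ 9.59961327e-01, -2.80132237e-01, -4.25629505e-04],
       [-2.80132539e-01, -9.59959545e-01, -1.85289650e-03],
       [ 1.10468934e-04,  1.89794165e-03, -9.99998193e-01]]), 'wrist_force': array([ 0.18297782, -0.5232213 ,  0.7953017 ]), 'moment': array([ 0.00440129, -0.02698021, -0.0080738 ]), 'gripper_force': 0.0, 'gripper_width': 1.0004464069454004} 0.019
```

View pics/top0.png

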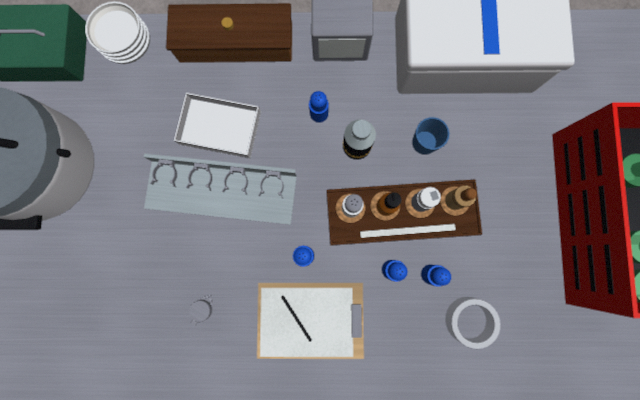

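View pics/side0.png

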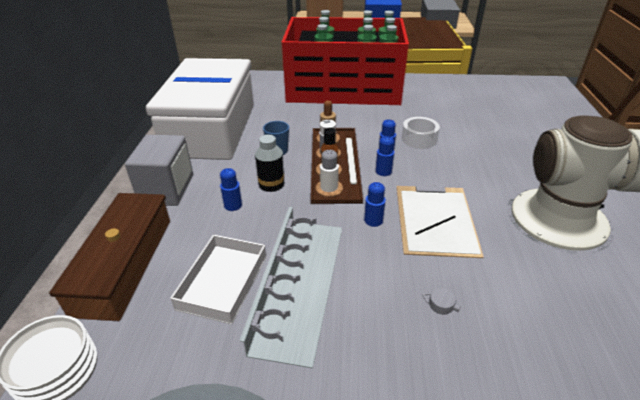

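Run:
```python
import cv2
i=cv2.imread("pics/top0.png"); cv2.imwrite("pics/c1.png",cv2.resize(i[165:255,315:495],None,fx=4.4,fy=4.4,interpolation=cv2.INTER_CUBIC))
cv2.imwrite("pics/c2.png",cv2.resize(i[145:235,135:310],None,fx=4.5,fy=4.5,interpolation=cv2.INTER_CUBIC))
```

```text
(no output)
```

View pics/c1.png

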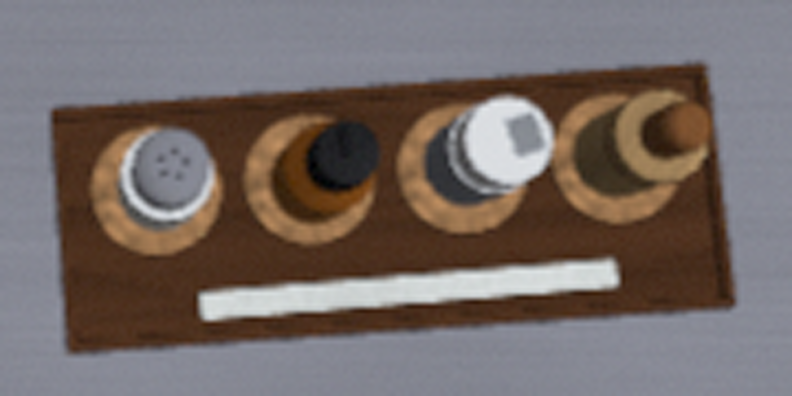

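View pics/c2.png

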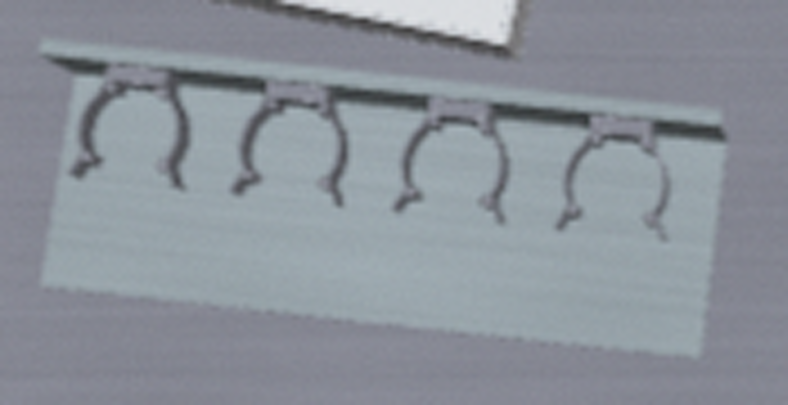

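Candidates (top view): salt = steel cap (352,206) on the tray; the blue shakers (319,105), (304,256), (396,270), (438,275) and the grey-capped bottle (357,138) are off the tray and left alone. Tray order, left to right, by the crop: salt (352,206), soy (386,204), pepper (422,203), chili (457,203). The rail's four clips are at (164,178) to (273,188), open towards the robot.

```bash
cat > m.py <<'E'
from h import *
c=capture("top"); i=c["pixels"].copy(); hsv=cv2.cvtColor(i,cv2.COLOR_BGR2HSV)
def big(m,x0,y0,x1,y1):
    k=np.zeros_like(m); k[y0:y1,x0:x1]=m[y0:y1,x0:x1]
    cs,_=cv2.findContours(k,cv2.RETR_EXTERNAL,cv2.CHAIN_APPROX_NONE); return max(cs,key=cv2.contourArea)[:,0].astype(float)
def line(p,z):   # fit line to contour points cast on plane
    w=np.array([ray(c,u,v,z)[:2] for u,v in p]).astype(np.float32)
    return cv2.fitLine(w,cv2.DIST_HUBER,0,.01,.01).ravel()
B,G,Rr=[i[:,:,k].astype(int) for k in range(3)]
# rail plate: G noticeably above R
m=((G-Rr>8)*255).astype(np.uint8); p=big(m,130,140,310,240)
print("rail px box",p.min(0),p.max(0))
front=np.array([q for q in p if 155<q[0]<282 and q[1]>205]); front[:,1]+=.5
l=line(front,.003); d=l[:2]*(-np.sign(l[1])) # points to -y
print("front line",l,"yaw of rail deg",np.degrees(np.arctan2(d[0],-d[1])))
yv=-d; xv=np.array([yv[1],-yv[0]])
print("rail yv",yv,"xv",xv)
L=np.array([ray(c,q[0],q[1],.003)[:2] for q in p]); s=(L-l[2:])@yv; t=(L-l[2:])@xv
sel=(t>.005)&(t<.06); smax=np.median(s[sel&(s>.1)]); smin=np.median(s[sel&(s<-.1)])
px=(ray(c,200,200,0)-ray(c,201,200,0))[1]; print("px size",px,"length",smax-smin)
O=l[2:]+yv*(smax+smin)/2+xv*.077; print("RAIL origin",O)
# tray
m=((Rr-B>18)*255).astype(np.uint8); p=big(m,320,170,490,255); print("tray box",p.min(0),p.max(0))
back=np.array([q for q in p if 338<q[0]<465 and q[1]<205]); lb=line(back,.014); print("back line",lb,np.degrees(np.arctan2(lb[0],lb[1])))
# jar caps (pixels, top height)
for n in [(352,206)]: pass
# coasters
m=cv2.inRange(hsv,(5,60,110),(20,200,255)); cv2.imwrite("pics/mask.png",m)
rc=cv2.minAreaRect(p.astype(np.float32)); bx=cv2.boxPoints(rc); print("tray corners",[ray(c,*q,.012)[:2].round(4) for q in bx])
g=[(160,189),(312,179),(464,168),(616,158)]  # crop coaster centres by eye
for u,v in g: print("coaster",ray(c,315+u/4.4-.4,165+v/4.4-.4,.011)[:2].round(4))
for n,(u,v),z in [("salt",(173,166),.111),("soy",(343,155),.126),("pepper",(509,140),.099)]: print(n,ray(c,315+u/4.4-.4,165+v/4.4-.4,z)[:2].round(4))
E
python3 m.py
```

```text
rail px box [144. 161.] [295. 223.]
front line [0.11128485 0.99378854 0.50240034 0.2265688 ] yaw of rail deg -6.389387
rail yv [0.11128485 0.99378854] xv [ 0.99378854 -0.11128485]
px size 0.0022891048563022376 length 0.3319861801880698
RAIL origin [0.57941654 0.22241564]
tray box [327. 180.] [481. 244.]
back line [ 0.06658353 -0.99778086  0.57075965 -0.1855639 ] 176.18222
tray corners [array([ 0.5612, -0.0172]), array([ 0.5834, -0.3563]), array([ 0.4597, -0.3581]), array([ 0.4376, -0.0251])]
coaster [ 0.5198 -0.0722]
coaster [ 0.5247 -0.1492]
coaster [ 0.53   -0.2263]
coaster [ 0.5348 -0.3032]
salt [ 0.5192 -0.072 ]
soy [ 0.5219 -0.1464]
pepper [ 0.5321 -0.227 ]
```

Request:
arm_command:
  deltas:
    - [0,0,0.1,4,4,0,-1]
    - [0,0,0.2,6,6,0,-1]
    - [0,0,0.3,9,9,0,-1]
    - [0,0,0.4,12,12,0,-1]
    - [0,0,0.5,14,15,0,-1]
    - [0,0,0.6,17,18,0,-1]
    - [0,0,0.65,19,20,0,-1]
    - [0,0,0.65,19,20,0,-1]

```text
time_s: 0.82
tcp_pos: [0.3022, 0.3502, 0.2416]
ee_rot: [[0.59, -0.807, -0.001], [-0.807, -0.59, -0.001], [0.001, 0.002, -1.0]]
wrist_force: [-0.5, -1.0, -0.3]
gripper_width: 0.999
gripper_force: 0.0
```

```bash
cat > go.py <<'E'
# usage: go.py x y z yawdeg(tool x) -> delta in tool frame (cm), rz
import sys
from h import *
s=sense(); R=s["ee_rot"]; x,y,z,yaw=map(float,sys.argv[1:5])
a=np.radians(yaw); X=np.array([np.cos(a),np.sin(a),0]); Z=np.array([0,0,-1.]); T=np.stack([X,np.cross(Z,X),Z],1)
print("t",round(s["time_s"],2),"tcp",s["tcp_pos"].round(4),"joints",s["joints"].round(1),"F",s["wrist_force"].round(1),"w",round(s["gripper_width"],3),"gf",round(float(s["gripper_force"]),1),"maxv",abs(s["joint_velocities"]).max().round(2))
print("rot",cv2.Rodrigues(R.T@T)[0].ravel().round(3),"shift cm",(R.T@(np.array([x,y,z])-s["tcp_pos"])*100).round(2))
E
python3 go.py .52 -.072 .25 -86.2
```

```text
t 0.82 tcp [0.3022 0.3502 0.2416] joints [ 69.4   6.1 -21.2  -0.  -62.8 -33.2] F [-0.5 -1.  -0.3] w 0.999 gf 0.0 maxv 3.23
rot [ 0.001 -0.001  0.565] shift cm [46.94  7.33 -0.8 ]
```

Request:
arm_command:
  deltas:
    - [0,0,0.1,4,0.6,-0.1,-1]
    - [0,0,0.2,8,1.2,-0.2,-1]
    - [0,0,0.3,12,1.8,-0.3,-1]
    - [0,0,0.4,16,2.4,-0.4,-1]
    - [0,0,0.5,20,3,-0.5,-1]
    - [0,0,0.56,24,3.7,-0.6,-1]
    - [0,0,0.56,28,4.4,-0.7,-1]
    - [0,0,0.56,30,4.7,-0.8,-1]

```text
time_s: 1.48
tcp_pos: [0.4429, 0.0829, 0.2495]
ee_rot: [[0.075, -0.997, -0.0], [-0.997, -0.075, -0.0], [0.0, 0.0, -1.0]]
wrist_force: [-0.7, 0.1, 0.6]
gripper_width: 1.0
gripper_force: 0.0
```

```bash
python3 go.py .52 -.072 .25 -86.2
```

```text
t 1.48 tcp [0.4429 0.0829 0.2495] joints [ 31.4   4.4 -21.9   0.  -63.7 -27.1] F [-0.7  0.1  0.6] w 1.0 gf 0.0 maxv 30.85
rot [ 0.    -0.     0.008] shift cm [16.02 -6.54 -0.04]
```

Request:
arm_command:
  deltas:
    - [0,0,0,4,-1.6,0,-1]
    - [0,0,0,8,-3.2,0,-1]
    - [0,0,0,11,-4.6,0,-1]
    - [0,0,0,14,-5.8,0,-1]
    - [0,0,0,16,-6.5,0,-1]
    - [0,0,0,16,-6.5,0,-1]
    - [0,0,0,16,-6.5,0,-1]

```text
time_s: 2.07
tcp_pos: [0.5192, -0.0694, 0.2488]
ee_rot: [[0.075, -0.997, -0.001], [-0.997, -0.075, 0.0], [-0.0, 0.001, -1.0]]
wrist_force: [-0.3, -0.6, 0.9]
gripper_width: 1.0
gripper_force: 0.0
```

```bash
python3 go.py .52 -.072 .25 -86.2
python3 - <<'E'
from h import *
c=capture("wrist"); im=c["pixels"].copy(); 
R=cv2.Rodrigues(np.array(c["rvec"],float))[0]; print(-R.T@np.ravel(c["tvec"]),R[2],c["fovy"])
O=np.array([.527,-.1878]); yv=np.array([-.0666,.9978])
for y,h in zip((.117,.039,-.039,-.117),(.100,.117,.088,.114)):
    p=O+yv*y
    for z in(.011,h+.011):
        for q in proj(c,[*p,z]): cv2.drawMarker(im,(int(q[0]),int(q[1])),(0,255,0) if z<.02 else (0,0,255),0,12,1)
cv2.imwrite("pics/w1.png",im)
E
```

```text
t 2.07 tcp [ 0.5192 -0.0694  0.2488] joints [ 10.1  11.9 -12.9  -0.  -65.3  -5.8] F [-0.3 -0.6  0.9] w 1.0 gf 0.0 maxv 2.13
rot [0.001 0.    0.009] shift cm [ 0.26 -0.06 -0.12]
[ 0.52364982 -0.14916031  0.39198289] [-0.02358249  0.28853012 -0.95718036] 67.84024979243418
```

View pics/w1.png

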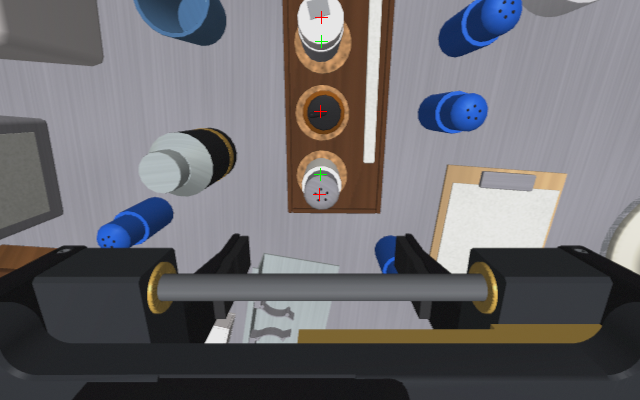

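Run:
```python
from h import *
a=capture("top");b=capture("side")
def tri(p,q):
    M=lambda c:K(c)@np.hstack([cv2.Rodrigues(np.array(c["rvec"],float))[0],np.reshape(c["tvec"],(3,1))])
    X=cv2.triangulatePoints(M(a),M(b),np.float64(p),np.float64(q)).ravel(); return X[:3]/X[3]
print("bottle top",tri((360,133),(265,141)),"base",ray(a,357,146,0),ray(b,271,180,0))
print("blue",tri((319,98),(228,174)), tri((397,268),(385,140)),ray(a,304,256,.08))
```

```text
bottle top [ 0.66339956 -0.08494413  0.12423182] base [ 0.66380205 -0.08844209  0.        ] [ 0.66653173 -0.10223991  0.        ]
blue [ 0.74321463 -0.00256387  0.08780768] [ 0.38747417 -0.15670517  0.09448619] [0.41331598 0.02874358 0.08      ]
```

Request:
arm_command:
  deltas:
    - [0,0,0,0.2,0,3,-1]
    - [0,0,0,0.2,0,6,-1]
    - [0,0,0,0.2,0,9,-1]
    - [0,0,0,0.2,0,12,-1]
    - [0,0,0,0.2,0,14,-1]
    - [0,0,0,0.2,0,15.5,-1]
    - [0,0,0,0.2,0,15.5,-1]

```text
time_s: 2.8
tcp_pos: [0.5168, -0.0698, 0.0917]
ee_rot: [[0.078, -0.997, -0.007], [-0.997, -0.078, -0.0], [-0.0, 0.007, -1.0]]
wrist_force: [-0.5, -0.4, 0.2]
gripper_width: 1.0
gripper_force: 0.0
```

Request:
arm_command:
  deltas:
    - [0,0,0,0,0,0,1]
    - [0,0,0,0,0,0,1]
    - [0,0,0,0,0,0,1]
    - [0,0,0,0,0,0,1]
    - [0,0,0,0,0,0,1]
    - [0,0,0,0,0,0,1]
    - [0,0,0,0,0,0,1]
    - [0,0,0,0,0,0,1]

```text
time_s: 3.47
tcp_pos: [0.5193, -0.0709, 0.0947]
ee_rot: [[0.077, -0.997, 0.0], [-0.997, -0.077, 0.0], [-0.0, -0.0, -1.0]]
wrist_force: [0.2, 0.9, -0.1]
gripper_width: 0.479
gripper_force: 0.0
```

```bash
python3 go.py .52 -.072 .25 -86.2
```

```text
t 3.47 tcp [ 0.5193 -0.0709  0.0947] joints [ 10.   21.5 -24.7  -0.  -43.8  -5.6] F [ 0.2  0.9 -0.1] w 0.479 gf 0.0 maxv 0.21
rot [-0.    0.    0.01] shift cm [  0.11  -0.06 -15.53]
```

Request:
arm_command:
  deltas:
    - [0,0,0,0,0,0,1]
    - [0,0,0,0,0,0,1]
    - [0,0,0,0,0,0,1]
    - [0,0,0,0,0,0,1]
    - [0,0,0,0,0,0,1]

```text
time_s: 3.88
tcp_pos: [0.5194, -0.0709, 0.0946]
ee_rot: [[0.077, -0.997, 0.0], [-0.997, -0.077, -0.0], [0.0, -0.0, -1.0]]
wrist_force: [-0.1, 0.6, 0.4]
gripper_width: 0.403
gripper_force: 30.0
```

Request:
arm_command:
  deltas:
    - [0,0,0,0,0,-1,1]
    - [0,0,0,0,0,-2.5,1]
    - [0,0,0,0,0,-4.5,1]
    - [0,0,0,0,0,-6.5,1]
    - [0,0,0,0,0,-8.5,1]
    - [0,0,0,0,0,-10,1]
    - [0,0,0,0,0,-11,1]
    - [0,0,0,0,0,-11,1]

```text
time_s: 4.55
tcp_pos: [0.5203, -0.0708, 0.2071]
ee_rot: [[0.077, -0.997, 0.005], [-0.997, -0.077, 0.0], [-0.0, -0.005, -1.0]]
wrist_force: [0.1, -0.9, -0.8]
gripper_width: 0.402
gripper_force: 30.0
```

```bash
cat > rail.py <<'E'
import numpy as np
O=np.array([.5794,.2224]); yv=np.array([.1113,.9938]); xv=np.array([.9938,-.1113])
for y in(.12,.04,-.04,-.12): print(y,"setdown",(O+yv*y-xv*.047).round(4),"home",(O+yv*y).round(4))
E
python3 rail.py; python3 go.py .5460 .3469 .205 -96.4;python3 - <<'E'
from h import *
c=capture("wrist"); cv2.imwrite("pics/w2.png",c["pixels"])
E
```

```text
0.12 setdown [0.546  0.3469] home [0.5928 0.3417]
0.04 setdown [0.5371 0.2674] home [0.5839 0.2622]
-0.04 setdown [0.5282 0.1879] home [0.5749 0.1826]
-0.12 setdown [0.5193 0.1084] home [0.566  0.1031]
t 4.55 tcp [ 0.5203 -0.0708  0.2071] joints [ 10.   13.9 -16.7   0.  -59.2  -5.6] F [ 0.1 -0.9 -0.8] w 0.402 gf 30.0 maxv 2.78
rot [-0.005  0.     0.189] shift cm [-41.45  -5.78   0.24]
```

View pics/w2.png

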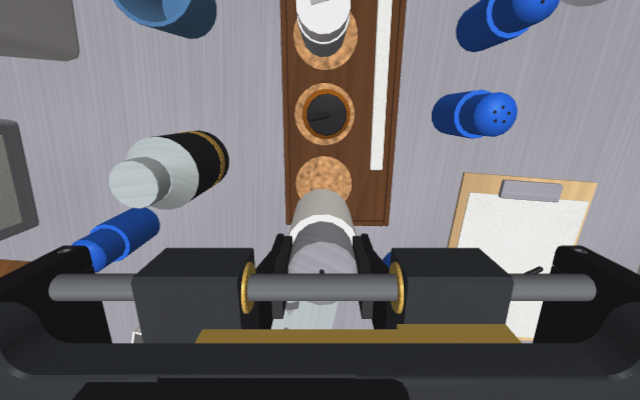

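Request:
arm_command:
  deltas:
    - [0,0,0.02,-2,-0.3,0,1]
    - [0,0,0.05,-5,-0.7,0,1]
    - [0,0,0.08,-8,-1.1,0,1]
    - [0,0,0.1,-11,-1.5,0,1]
    - [0,0,0.13,-14,-2,0,1]
    - [0,0,0.16,-17,-2.4,0,1]
    - [0,0,0.18,-20,-2.8,0,1]
    - [0,0,0.19,-23,-3.2,0,1]

```text
time_s: 5.27
tcp_pos: [0.5324, 0.162, 0.2028]
ee_rot: [[-0.114, -0.994, -0.003], [-0.994, 0.114, -0.001], [0.002, 0.003, -1.0]]
wrist_force: [0.2, 0.5, -0.9]
gripper_width: 0.407
gripper_force: 30.0
```

```bash
python3 go.py .5460 .3469 .205 -96.4
```

```text
t 5.27 tcp [0.5324 0.162  0.2028] joints [ 33.6  17.3 -12.5  -0.  -60.4 -40.1] F [ 0.2  0.5 -0.9] w 0.407 gf 30.0 maxv 37.79
rot [ 0.003 -0.002 -0.002] shift cm [-18.52   0.75  -0.26]
```

Request:
arm_command:
  deltas:
    - [0,0,0,-3,0.1,0,1]
    - [0,0,0,-6,0.2,0,1]
    - [0,0,0,-9,0.3,0,1]
    - [0,0,0,-12,0.4,0,1]
    - [0,0,0,-15,0.5,0,1]
    - [0,0,0,-17,0.6,0,1]
    - [0,0,0,-18,0.6,0,1]
    - [0,0,0,-18,0.6,0,1]

```text
time_s: 5.93
tcp_pos: [0.5472, 0.3419, 0.2022]
ee_rot: [[-0.111, -0.994, -0.002], [-0.994, 0.111, -0.002], [0.002, 0.002, -1.0]]
wrist_force: [0.5, -0.6, -2.4]
gripper_width: 0.409
gripper_force: 30.0
```

```bash
python3 go.py .5460 .3469 .205 -96.4
python3 - <<'E'
from h import *
c=capture("wrist"); im=c["pixels"].copy(); O=np.array([.5794,.2224]); yv=np.array([.1113,.9938]); xv=np.array([.9938,-.1113])
d=lambda x,y,z,col:cv2.drawMarker(im,tuple(int(round(v)) for v in proj(c,[*(O+xv*x+yv*y),z])[0]),col,0,10,1)
for y in(.04,-.04,-.12):
    d(0,y,.046,(0,0,255)); d(-.047,y,.003,(0,255,0))
for y in(-.168,.04,0): d(-.077,y,.003,(255,0,255)); d(.035,y,.046,(255,0,255))
cv2.imwrite("pics/w3.png",im); cv2.imwrite("pics/w3raw.png",c["pixels"])
E
```

```text
t 5.93 tcp [0.5472 0.3419 0.2022] joints [ 46.3  25.7   0.4  -0.  -64.9 -52.7] F [ 0.5 -0.6 -2.4] w 0.409 gf 30.0 maxv 2.17
rot [ 0.002 -0.002  0.001] shift cm [-0.48  0.18 -0.28]
```

View pics/w3.png

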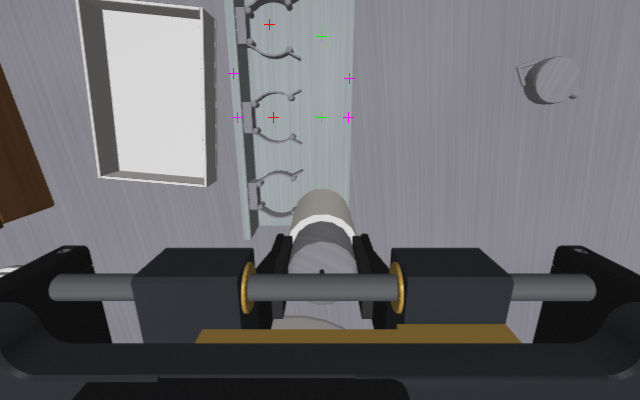

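Request:
arm_command:
  deltas:
    - [0,0,0,-0.4,0.2,1.5,1]
    - [0,0,0,-0.5,0.2,3.5,1]
    - [0,0,0,-0.5,0.2,5.5,1]
    - [0,0,0,-0.5,0.2,7.5,1]
    - [0,0,0,-0.5,0.2,9.5,1]
    - [0,0,0,-0.5,0.2,10.5,1]
    - [0,0,0,-0.5,0.2,11.2,1]
    - [0,0,0,-0.5,0.2,11.2,1]

```text
time_s: 6.65
tcp_pos: [0.5459, 0.3442, 0.0911]
ee_rot: [[-0.114, -0.993, -0.002], [-0.993, 0.114, -0.002], [0.003, 0.002, -1.0]]
wrist_force: [0.3, 0.3, -1.1]
gripper_width: 0.409
gripper_force: 30.0
```

```bash
python3 go.py .5460 .3469 .088 -96.4
```

```text
t 6.65 tcp [0.5459 0.3442 0.0911] joints [ 46.6  31.6  -6.9  -0.  -51.6 -53.1] F [ 0.3  0.3 -1.1] w 0.409 gf 30.0 maxv 2.08
rot [ 0.002 -0.003 -0.002] shift cm [-0.27  0.02  0.31]
```

Request:
arm_command:
  deltas:
    - [0,0,0,-0.2,0,0.2,1]
    - [0,0,0,-0.2,0,0.4,1]
    - [0,0,0,-0.2,0,0.4,1]
    - [0,0,0,-0.2,0,0.4,1]

```text
time_s: 6.98
tcp_pos: [0.5469, 0.348, 0.0894]
ee_rot: [[-0.113, -0.994, 0.001], [-0.994, 0.113, 0.001], [-0.001, -0.001, -1.0]]
wrist_force: [0.1, -1.2, -1.0]
gripper_width: 0.404
gripper_force: 30.0
```

```bash
python3 go.py .5928 .3417 .087 -96.4
```

```text
t 6.98 tcp [0.5469 0.348  0.0894] joints [ 46.7  31.9  -6.8   0.  -51.3 -53.2] F [ 0.1 -1.2 -1. ] w 0.404 gf 30.0 maxv 0.13
rot [-0.001  0.001 -0.001] shift cm [ 0.11 -4.63  0.24]
```

Request:
arm_command:
  deltas:
    - [0,0,0,0.1,-0.8,0.1,1]
    - [0,0,0,0.1,-1.5,0.2,1]
    - [0,0,0,0.1,-2.1,0.2,1]
    - [0,0,0,0.1,-2.7,0.2,1]
    - [0,0,0,0.1,-3.3,0.2,1]
    - [0,0,0,0.1,-3.9,0.2,1]
    - [0,0,0,0.1,-4.4,0.2,1]
    - [0,0,0,0.1,-4.7,0.2,1]

```text
time_s: 7.65
tcp_pos: [0.5928, 0.342, 0.0868]
ee_rot: [[-0.114, -0.994, -0.002], [-0.994, 0.114, 0.001], [-0.001, 0.003, -1.0]]
wrist_force: [-10.8, 6.1, 5.8]
gripper_width: 0.406
gripper_force: 30.0
```

```bash
python3 go.py .5928 .3417 .087 -96.4
```

```text
t 7.65 tcp [0.5928 0.342  0.0868] joints [ 43.4  35.1  -0.9  -0.2 -54.  -49.9] F [-10.8   6.1   5.8] w 0.406 gf 30.0 maxv 4.85
rot [ 0.003  0.001 -0.002] shift cm [ 0.03 -0.01 -0.02]
```

Request:
arm_command:
  deltas:
    - [0,0,0,0,0,0,1]
    - [0,0,0,0,0,0,1]

```text
time_s: 7.82
tcp_pos: [0.5925, 0.3422, 0.0868]
ee_rot: [[-0.113, -0.994, -0.002], [-0.994, 0.113, 0.001], [-0.001, 0.002, -1.0]]
wrist_force: [-5.6, 3.6, 1.8]
gripper_width: 0.407
gripper_force: 30.0
```

Run:
```python
from h import *
c=capture("side"); cv2.imwrite("pics/s2.png",cv2.resize(c["pixels"][180:370,180:400],None,fx=3,fy=3))
```

```text
(no output)
```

View pics/s2.png

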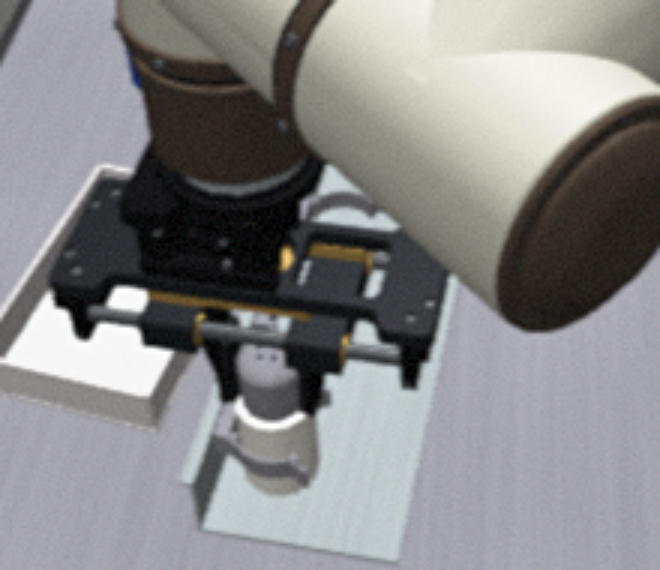

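Request:
arm_command:
  deltas:
    - [0,0,0,0,0,0,0]
    - [0,0,0,0,0,0,-0.6]
    - [0,0,0,0,0,0,-1]
    - [0,0,0,0,0,0,-1]
    - [0,0,0,0,0,0,-1]
    - [0,0,0,0,0,0,-1]
    - [0,0,0,0,0,0,-1]
    - [0,0,0,0,0,0,-1]

```text
time_s: 8.53
tcp_pos: [0.5933, 0.3412, 0.0865]
ee_rot: [[-0.113, -0.994, 0.0], [-0.994, 0.113, -0.0], [0.0, -0.0, -1.0]]
wrist_force: [-1.1, -0.6, 0.0]
gripper_width: 0.925
gripper_force: 0.0
```

Request:
arm_command:
  deltas:
    - [0,0,0,0,0,-2,-1]
    - [0,0,0,0,0,-5,-1]
    - [0,0,0,0,0,-8,-1]
    - [0,0,0,0,0,-11,-1]
    - [0,0,0,0,0,-14,-1]
    - [0,0,0,0,0,-15,-1]
    - [0,0,0,0,0,-15,-1]

```text
time_s: 9.12
tcp_pos: [0.5946, 0.3422, 0.2409]
ee_rot: [[-0.112, -0.994, 0.006], [-0.994, 0.112, 0.005], [-0.005, -0.006, -1.0]]
wrist_force: [0.7, 0.8, -0.9]
gripper_width: 0.997
gripper_force: 0.0
```

```bash
python3 go.py .524 -.1485 .23 -86.2
python3 - <<'E'
from h import *
c=capture("wrist"); im=c["pixels"]; cv2.imwrite("pics/w4.png",im)
E
```

```text
t 9.12 tcp [0.5946 0.3422 0.2409] joints [ 43.4  27.9   9.7   0.1 -71.3 -49.9] F [ 0.7  0.8 -0.9] w 0.997 gf 0.0 maxv 4.68
rot [-0.006  0.005 -0.179] shift cm [49.56  1.5   0.81]
```

View pics/w4.png

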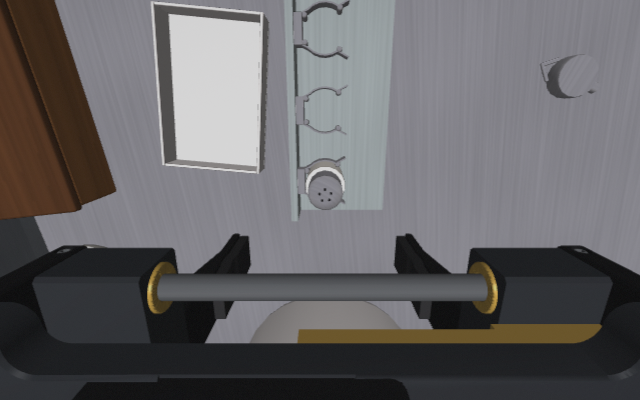

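Request:
arm_command:
  deltas:
    - [0,0,-0.02,2,0.1,0,-1]
    - [0,0,-0.05,5,0.2,0,-1]
    - [0,0,-0.08,8,0.3,0,-1]
    - [0,0,-0.1,12,0.4,0,-1]
    - [0,0,-0.13,15,0.5,0,-1]
    - [0,0,-0.16,18,0.6,0,-1]
    - [0,0,-0.18,21,0.7,0,-1]
    - [0,0,-0.18,25,0.8,0,-1]

```text
time_s: 9.83
tcp_pos: [0.5557, 0.093, 0.2338]
ee_rot: [[0.069, -0.998, -0.004], [-0.998, -0.069, -0.001], [0.001, 0.004, -1.0]]
wrist_force: [1.0, -0.2, -0.4]
gripper_width: 1.001
gripper_force: 0.0
```

Request:
arm_command:
  deltas:
    - [0,0,0,4,0.8,0,-1]
    - [0,0,0,8,1.7,0,-1]
    - [0,0,0,12,2.6,0,-1]
    - [0,0,0,16,3.4,0,-1]
    - [0,0,0,19,4,0,-1]
    - [0,0,0,22,4.7,0,-1]
    - [0,0,0,24,5.1,0,-1]
    - [0,0,0,24,5.1,0,-1]

```text
time_s: 10.5
tcp_pos: [0.5202, -0.1519, 0.2339]
ee_rot: [[0.062, -0.998, -0.005], [-0.998, -0.062, 0.0], [-0.001, 0.005, -1.0]]
wrist_force: [1.5, -0.5, -0.6]
gripper_width: 1.0
gripper_force: 0.0
```

```bash
python3 go.py .524 -.1485 .110 -86.2
```

```text
t 10.5 tcp [ 0.5202 -0.1519  0.2339] joints [  0.9  14.4 -11.8  -0.  -64.1   2.7] F [ 1.5 -0.5 -0.6] w 1.0 gf 0.0 maxv 3.26
rot [ 0.005  0.001 -0.004] shift cm [-0.31 -0.47 12.39]
```

Request:
arm_command:
  deltas:
    - [0,0,0,-0.3,-0.4,1,-1]
    - [0,0,0,-0.3,-0.4,3.5,-1]
    - [0,0,0,-0.3,-0.4,6,-1]
    - [0,0,0,-0.3,-0.4,8.5,-1]
    - [0,0,0,-0.3,-0.4,10.5,-1]
    - [0,0,0,-0.3,-0.4,12,-1]
    - [0,0,0,-0.3,-0.4,12.3,-1]
    - [0,0,0,-0.3,-0.4,12.3,-1]

```text
time_s: 11.17
tcp_pos: [0.525, -0.1446, 0.1112]
ee_rot: [[0.068, -0.998, -0.005], [-0.998, -0.068, 0.0], [-0.0, 0.005, -1.0]]
wrist_force: [0.0, 0.5, 1.0]
gripper_width: 0.998
gripper_force: 0.0
```

```bash
python3 go.py .524 -.1485 .110 -86.2
python3 - <<'E'
from h import *
c=capture("wrist"); im=c["pixels"]; cv2.imwrite("pics/w5.png",im[100:400,160:480])
E
```

```text
t 11.17 tcp [ 0.525  -0.1446  0.1112] joints [  1.7  22.  -20.6  -0.  -47.7   2.3] F [0.  0.5 1. ] w 0.998 gf 0.0 maxv 2.51
rot [0.005 0.    0.002] shift cm [0.38 0.12 0.12]
```

View pics/w5.png

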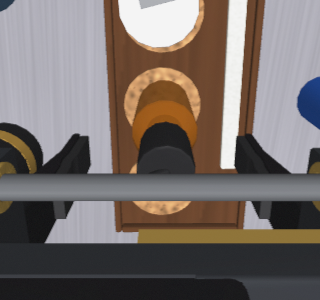

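The soy cap (165,150 in this crop) lies midway between the open fingers (70,170) and (255,170).

Request:
arm_command:
  deltas:
    - [0,0,0,0.3,0,0.1,-1]
    - [0,0,0,0.3,0,0.1,0]
    - [0,0,0,0.3,0,0.1,1]
    - [0,0,0,0.3,0,0.1,1]
    - [0,0,0,0.3,0,0.1,1]
    - [0,0,0,0.3,0,0.1,1]
    - [0,0,0,0.3,0,0.1,1]
    - [0,0,0,0.3,0,0.1,1]

```text
time_s: 11.88
tcp_pos: [0.5263, -0.1488, 0.1127]
ee_rot: [[0.067, -0.998, 0.0], [-0.998, -0.067, 0.0], [-0.0, -0.0, -1.0]]
wrist_force: [0.7, -0.3, 0.0]
gripper_width: 0.555
gripper_force: 0.0
```

Request:
arm_command:
  deltas:
    - [0,0,0,0,0,0,1]
    - [0,0,0,0,0,0,1]
    - [0,0,0,0,0,0,1]
    - [0,0,0,0,0,0,1]
    - [0,0,0,0,0,0,1]
    - [0,0,0,0,0,0,1]
    - [0,0,0,0,0,0,1]
    - [0,0,0,0,0,0,1]

```text
time_s: 12.55
tcp_pos: [0.5261, -0.1488, 0.1124]
ee_rot: [[0.067, -0.998, -0.0], [-0.998, -0.067, 0.0], [-0.0, 0.0, -1.0]]
wrist_force: [-0.8, -1.3, -0.5]
gripper_width: 0.337
gripper_force: 29.9
```

Request:
arm_command:
  deltas:
    - [0,0,0,0,0,-1,1]
    - [0,0,0,0,0,-2.5,1]
    - [0,0,0,0,0,-4.5,1]
    - [0,0,0,0,0,-6.5,1]
    - [0,0,0,0,0,-8.5,1]
    - [0,0,0,0,0,-10.5,1]
    - [0,0,0,0,0,-12,1]
    - [0,0,0,0,0,-12,1]

```text
time_s: 13.22
tcp_pos: [0.5283, -0.1491, 0.2369]
ee_rot: [[0.068, -0.998, 0.008], [-0.998, -0.068, -0.001], [0.002, -0.008, -1.0]]
wrist_force: [-0.2, 0.1, -2.2]
gripper_width: 0.336
gripper_force: 29.9
```

```bash
python3 go.py .5371 .2674 .23 -96.4
```

```text
t 13.22 tcp [ 0.5283 -0.1491  0.2369] joints [  1.2  14.6 -11.1   0.1 -63.8   2.6] F [-0.2  0.1 -2.2] w 0.336 gf 29.9 maxv 3.59
rot [-0.008 -0.001  0.179] shift cm [-41.49  -3.69   0.65]
```

Request:
arm_command:
  deltas:
    - [0,0,0.02,-2,-0.2,0,1]
    - [0,0,0.05,-4,-0.4,0,1]
    - [0,0,0.08,-7,-0.6,0,1]
    - [0,0,0.1,-10,-0.9,0,1]
    - [0,0,0.13,-13,-1.2,0,1]
    - [0,0,0.16,-16,-1.4,0,1]
    - [0,0,0.18,-19,-1.7,0,1]
    - [0,0,0.18,-21,-1.9,0,1]

```text
time_s: 13.88
tcp_pos: [0.5305, 0.0643, 0.2316]
ee_rot: [[-0.112, -0.994, -0.001], [-0.994, 0.112, 0.0], [-0.0, 0.001, -1.0]]
wrist_force: [-0.1, 0.2, -1.8]
gripper_width: 0.338
gripper_force: 29.9
```

Request:
arm_command:
  deltas:
    - [0,0,0,-3,0.3,0,1]
    - [0,0,0,-6,0.6,0,1]
    - [0,0,0,-9,0.9,0,1]
    - [0,0,0,-12,1.2,0,1]
    - [0,0,0,-15,1.5,0,1]
    - [0,0,0,-18,1.8,0,1]
    - [0,0,0,-20,1.9,0,1]
    - [0,0,0,-20.5,1.9,0,1]

```text
time_s: 14.55
tcp_pos: [0.535, 0.2709, 0.231]
ee_rot: [[-0.11, -0.994, -0.001], [-0.994, 0.11, -0.0], [0.0, 0.001, -1.0]]
wrist_force: [0.4, -1.1, -2.5]
gripper_width: 0.331
gripper_force: 29.9
```

Request:
arm_command:
  deltas:
    - [0,0,0,0,0,0,1]
    - [0,0,0,0,0,0,1]

```text
time_s: 14.72
tcp_pos: [0.5348, 0.2673, 0.2315]
ee_rot: [[-0.113, -0.994, -0.002], [-0.994, 0.113, -0.001], [0.002, 0.002, -1.0]]
wrist_force: [-0.3, -0.5, -2.6]
gripper_width: 0.337
gripper_force: 29.9
```

```bash
python3 go.py .5371 .2674 .1055 -96.4
```

```text
t 14.72 tcp [0.5348 0.2673 0.2315] joints [ 42.1  19.9  -4.3  -0.  -65.9 -48.5] F [-0.3 -0.5 -2.6] w 0.337 gf 29.9 maxv 0.99
rot [ 0.002 -0.002 -0.001] shift cm [-0.05 -0.25 12.6 ]
```

Request:
arm_command:
  deltas:
    - [0,0,0,0,-0.2,1.5,1]
    - [0,0,0,0,-0.2,4,1]
    - [0,0,0,0,-0.2,6.5,1]
    - [0,0,0,0,-0.2,9,1]
    - [0,0,0,0,-0.2,11,1]
    - [0,0,0,0,-0.2,12,1]
    - [0,0,0,0,-0.2,12.3,1]
    - [0,0,0,0,-0.2,12.3,1]

```text
time_s: 15.38
tcp_pos: [0.5375, 0.2668, 0.1093]
ee_rot: [[-0.114, -0.994, -0.001], [-0.994, 0.114, -0.001], [0.001, 0.0, -1.0]]
wrist_force: [0.7, -0.3, -1.9]
gripper_width: 0.34
gripper_force: 29.9
```

Request:
arm_command:
  deltas:
    - [0,0,0,0,0,0,1]
    - [0,0,0,0,0,0,1]

```text
time_s: 15.55
tcp_pos: [0.5383, 0.2681, 0.1113]
ee_rot: [[-0.113, -0.994, 0.003], [-0.994, 0.113, 0.002], [-0.002, -0.002, -1.0]]
wrist_force: [-0.5, 0.5, -1.3]
gripper_width: 0.331
gripper_force: 29.9
```

```bash
python3 go.py .5839 .2622 .105 -96.4
```

```text
t 15.55 tcp [0.5383 0.2681 0.1113] joints [ 41.9  26.5 -12.8   0.  -50.5 -48.4] F [-0.5  0.5 -1.3] w 0.331 gf 29.9 maxv 0.24
rot [-0.002  0.002 -0.001] shift cm [ 0.07 -4.59  0.64]
```

Request:
arm_command:
  deltas:
    - [0,0,0,0.1,0,0.5,1]
    - [0,0,0,0.1,0,0.6,1]
    - [0,0,0,0.1,-0.6,0.6,1]
    - [0,0,0,0.1,-1.2,0.6,1]

```text
time_s: 15.88
tcp_pos: [0.5498, 0.2656, 0.1044]
ee_rot: [[-0.112, -0.994, 0.001], [-0.994, 0.112, 0.001], [-0.001, -0.001, -1.0]]
wrist_force: [-0.0, 0.6, 1.2]
gripper_width: 0.334
gripper_force: 29.9
```

Request:
arm_command:
  deltas:
    - [0,0,0,0,-0.6,0,1]
    - [0,0,0,0,-1.2,0,1]
    - [0,0,0,0,-1.8,0,1]
    - [0,0,0,0,-2.4,0,1]
    - [0,0,0,0,-3,0,1]
    - [0,0,0,0,-3.5,0,1]
    - [0,0,0,0,-3.5,0,1]
    - [0,0,0,0,-3.5,0,1]

```text
time_s: 16.55
tcp_pos: [0.5848, 0.2617, 0.1044]
ee_rot: [[-0.113, -0.994, 0.001], [-0.994, 0.113, 0.001], [-0.001, -0.001, -1.0]]
wrist_force: [-3.3, 1.9, 5.9]
gripper_width: 0.33
gripper_force: 29.9
```

```bash
python3 go.py .5839 .2622 .105 -96.4
```

```text
t 16.55 tcp [0.5848 0.2617 0.1044] joints [ 38.5  30.3  -7.1  -0.  -52.5 -45. ] F [-3.3  1.9  5.9] w 0.33 gf 29.9 maxv 0.41
rot [-0.001  0.001 -0.002] shift cm [-0.04  0.09 -0.06]
```

Request:
arm_command:
  deltas:
    - [0,0,0,0,0,0,0]
    - [0,0,0,0,0,0,-0.6]
    - [0,0,0,0,0,0,-1]
    - [0,0,0,0,0,0,-1]
    - [0,0,0,0,0,0,-1]
    - [0,0,0,0,0,0,-1]
    - [0,0,0,0,0,0,-1]
    - [0,0,0,0,0,0,-1]

```text
time_s: 17.22
tcp_pos: [0.584, 0.2613, 0.1035]
ee_rot: [[-0.113, -0.994, -0.0], [-0.994, 0.113, -0.0], [0.0, 0.0, -1.0]]
wrist_force: [-0.2, -0.7, 0.2]
gripper_width: 0.856
gripper_force: 0.0
```

Request:
arm_command:
  deltas:
    - [0,0,0,0,0,-2,-1]
    - [0,0,0,0,0,-5,-1]
    - [0,0,0,0,0,-8,-1]
    - [0,0,0,0,0,-11,-1]
    - [0,0,0,0,0,-13,-1]
    - [0,0,0,0,0,-14,-1]
    - [0,0,0,0,0,-14,-1]
    - [0,0,0,0,0,-14,-1]

```text
time_s: 17.88
tcp_pos: [0.5835, 0.2612, 0.2428]
ee_rot: [[-0.113, -0.994, -0.001], [-0.994, 0.113, 0.0], [0.0, 0.001, -1.0]]
wrist_force: [0.2, -0.4, -0.8]
gripper_width: 0.998
gripper_force: 0.0
```

```bash
python3 go.py .5296 -.2267 .23 -86.2
python3 - <<'E'
from h import *
c=capture("wrist"); im=c["pixels"]; cv2.imwrite("pics/w6.png",im[:260,160:480])
E
```

```text
t 17.88 tcp [0.5835 0.2612 0.2428] joints [ 38.6  23.4   2.8  -0.  -69.4 -45. ] F [ 0.2 -0.4 -0.8] w 0.998 gf 0.0 maxv 1.96
rot [ 0.001  0.    -0.18 ] shift cm [49.09 -0.16  1.28]
```

View pics/w6.png

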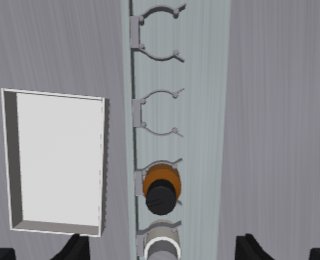

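Soy (160,190) and salt (162,240) sit in their clips. On to the pepper.

Request:
arm_command:
  deltas:
    - [0,0,-0.02,2,0,0,-1]
    - [0,0,-0.05,5,0,0,-1]
    - [0,0,-0.08,8,0,0,-1]
    - [0,0,-0.1,12,0,0,-1]
    - [0,0,-0.13,15,0,0,-1]
    - [0,0,-0.16,18,0,0,-1]
    - [0,0,-0.18,21,0,0,-1]
    - [0,0,-0.18,25,0,0,-1]

```text
time_s: 18.6
tcp_pos: [0.5547, 0.0122, 0.2412]
ee_rot: [[0.069, -0.998, -0.004], [-0.998, -0.069, -0.001], [0.0, 0.004, -1.0]]
wrist_force: [1.1, -0.2, 0.3]
gripper_width: 0.997
gripper_force: 0.0
```

Request:
arm_command:
  deltas:
    - [0,0,0,4,0.7,0,-1]
    - [0,0,0,8,1.4,0,-1]
    - [0,0,0,12,2.1,0,-1]
    - [0,0,0,16,2.8,0,-1]
    - [0,0,0,19,3.3,0,-1]
    - [0,0,0,22,3.9,0,-1]
    - [0,0,0,23.7,4.2,0,-1]
    - [0,0,0,23.7,4.2,0,-1]

```text
time_s: 19.27
tcp_pos: [0.5281, -0.2291, 0.2408]
ee_rot: [[0.062, -0.998, -0.005], [-0.998, -0.062, 0.001], [-0.001, 0.005, -1.0]]
wrist_force: [0.8, 0.1, 0.4]
gripper_width: 1.003
gripper_force: 0.0
```

Request:
arm_command:
  deltas:
    - [0,0,0,0,0,0,-1]
    - [0,0,0,0,0,0,-1]

```text
time_s: 19.43
tcp_pos: [0.5293, -0.2257, 0.2421]
ee_rot: [[0.067, -0.998, -0.003], [-0.998, -0.067, 0.001], [-0.001, 0.003, -1.0]]
wrist_force: [-0.1, -0.6, -0.2]
gripper_width: 0.996
gripper_force: 0.0
```

```bash
python3 go.py .5296 -.2267 .092 -86.2
```

```text
t 19.43 tcp [ 0.5293 -0.2257  0.2421] joints [ -7.   17.3  -6.6  -0.  -66.3  10.8] F [-0.1 -0.6 -0.2] w 0.996 gf 0.0 maxv 1.02
rot [0.003 0.001 0.001] shift cm [ 0.11 -0.07 15.01]
```

Request:
arm_command:
  deltas:
    - [0,0,0,0.1,0,2,-1]
    - [0,0,0,0.1,0,5,-1]
    - [0,0,0,0.1,0,8,-1]
    - [0,0,0,0.1,0,11,-1]
    - [0,0,0,0.1,0,13,-1]
    - [0,0,0,0.1,0,14.5,-1]
    - [0,0,0,0.1,0,15,-1]
    - [0,0,0,0.1,0,15,-1]

```text
time_s: 20.1
tcp_pos: [0.5291, -0.226, 0.0919]
ee_rot: [[0.069, -0.998, -0.004], [-0.998, -0.069, 0.001], [-0.001, 0.004, -1.0]]
wrist_force: [0.2, -0.9, 0.5]
gripper_width: 0.997
gripper_force: 0.0
```

Request:
arm_command:
  deltas:
    - [0,0,0,0,0,0,-1]
    - [0,0,0,0,0,0,-1]

```text
time_s: 20.27
tcp_pos: [0.5309, -0.2271, 0.0949]
ee_rot: [[0.068, -0.998, 0.002], [-0.998, -0.068, -0.001], [0.001, -0.002, -1.0]]
wrist_force: [-0.3, 0.5, 1.4]
gripper_width: 1.001
gripper_force: 0.0
```

```bash
python3 go.py .5296 -.2267 .092 -86.2
```

```text
t 20.27 tcp [ 0.5309 -0.2271  0.0949] joints [ -7.1  25.7 -17.2   0.  -46.9  11. ] F [-0.3  0.5  1.4] w 1.001 gf 0.0 maxv 0.49
rot [-0.002 -0.001  0.002] shift cm [-0.04  0.13  0.29]
```

Request:
arm_command:
  deltas:
    - [0,0,0,0,0.1,0.2,-1]
    - [0,0,0,0,0.1,0.2,0]
    - [0,0,0,0,0.1,0.2,1]
    - [0,0,0,0,0.1,0.2,1]
    - [0,0,0,0,0.1,0.2,1]
    - [0,0,0,0,0.1,0.2,1]
    - [0,0,0,0,0.1,0.2,1]
    - [0,0,0,0,0.1,0.2,1]

```text
time_s: 20.93
tcp_pos: [0.5288, -0.2275, 0.0915]
ee_rot: [[0.067, -0.998, -0.0], [-0.998, -0.067, -0.0], [-0.0, 0.0, -1.0]]
wrist_force: [-0.7, 0.4, -0.4]
gripper_width: 0.555
gripper_force: 0.0
```

Request:
arm_command:
  deltas:
    - [0,0,0,0,0,0,1]
    - [0,0,0,0,0,0,1]
    - [0,0,0,0,0,0,1]
    - [0,0,0,0,0,0,1]
    - [0,0,0,0,0,0,1]
    - [0,0,0,0,0,0,1]

```text
time_s: 21.43
tcp_pos: [0.5292, -0.2275, 0.0918]
ee_rot: [[0.067, -0.998, 0.001], [-0.998, -0.067, -0.0], [0.0, -0.001, -1.0]]
wrist_force: [1.2, 0.3, 0.6]
gripper_width: 0.465
gripper_force: 29.8
```

Request:
arm_command:
  deltas:
    - [0,0,0,0,0,-1,1]
    - [0,0,0,0,0,-2.5,1]
    - [0,0,0,0,0,-4.5,1]
    - [0,0,0,0,0,-6.5,1]
    - [0,0,0,0,0,-8.5,1]
    - [0,0,0,0,0,-10.5,1]
    - [0,0,0,0,0,-12,1]
    - [0,0,0,0,0,-12,1]

```text
time_s: 22.1
tcp_pos: [0.5299, -0.2279, 0.2154]
ee_rot: [[0.067, -0.998, 0.006], [-0.998, -0.067, -0.002], [0.002, -0.006, -1.0]]
wrist_force: [-0.5, 0.2, -0.3]
gripper_width: 0.461
gripper_force: 29.7
```

```bash
python3 go.py .5282 .1879 .21 -96.4
```

```text
t 22.1 tcp [ 0.5299 -0.2279  0.2154] joints [ -7.2  18.4  -9.    0.1 -62.3  11. ] F [-0.5  0.2 -0.3] w 0.461 gf 29.7 maxv 3.35
rot [-0.006 -0.002  0.179] shift cm [-41.5   -2.62   0.47]
```

Request:
arm_command:
  deltas:
    - [0,0,0.02,-2,-0.1,0,1]
    - [0,0,0.05,-4,-0.2,0,1]
    - [0,0,0.08,-7,-0.4,0,1]
    - [0,0,0.1,-10,-0.6,0,1]
    - [0,0,0.13,-13,-0.8,0,1]
    - [0,0,0.16,-16,-1,0,1]
    - [0,0,0.18,-19,-1.2,0,1]
    - [0,0,0.18,-21,-1.3,0,1]

```text
time_s: 22.77
tcp_pos: [0.5264, -0.015, 0.2103]
ee_rot: [[-0.112, -0.994, -0.003], [-0.994, 0.112, 0.0], [0.0, 0.003, -1.0]]
wrist_force: [-0.3, 0.5, -0.4]
gripper_width: 0.466
gripper_force: 29.7
```

Request:
arm_command:
  deltas:
    - [0,0,0,-3,0.4,0,1]
    - [0,0,0,-6,0.7,0,1]
    - [0,0,0,-9,1.1,0,1]
    - [0,0,0,-12,1.4,0,1]
    - [0,0,0,-15,1.8,0,1]
    - [0,0,0,-18,2.1,0,1]
    - [0,0,0,-20,2.4,0,1]
    - [0,0,0,-20.4,2.4,0,1]

```text
time_s: 23.43
tcp_pos: [0.5259, 0.191, 0.2101]
ee_rot: [[-0.11, -0.994, -0.002], [-0.994, 0.11, -0.001], [0.001, 0.002, -1.0]]
wrist_force: [1.1, 0.2, -1.9]
gripper_width: 0.469
gripper_force: 29.7
```

Request:
arm_command:
  deltas:
    - [0,0,0,0,0,0,1]
    - [0,0,0,0,0,0,1]

```text
time_s: 23.6
tcp_pos: [0.5261, 0.1878, 0.2106]
ee_rot: [[-0.113, -0.994, -0.002], [-0.994, 0.113, -0.001], [0.002, 0.002, -1.0]]
wrist_force: [0.7, -0.9, -1.8]
gripper_width: 0.468
gripper_force: 29.7
```

```bash
python3 go.py .5282 .1879 .0845 -96.4
```

```text
t 23.6 tcp [0.5261 0.1878 0.2106] joints [ 36.3  17.1 -11.6  -0.  -61.5 -42.7] F [ 0.7 -0.9 -1.8] w 0.468 gf 29.7 maxv 1.06
rot [ 0.002 -0.002 -0.001] shift cm [-0.06 -0.23 12.61]
```

Request:
arm_command:
  deltas:
    - [0,0,0,0,-0.2,1.5,1]
    - [0,0,0,0,-0.2,4,1]
    - [0,0,0,0,-0.2,6.5,1]
    - [0,0,0,0,-0.2,9,1]
    - [0,0,0,0,-0.2,11,1]
    - [0,0,0,0,-0.2,12,1]
    - [0,0,0,0,-0.2,12.4,1]
    - [0,0,0,0,-0.2,12.4,1]

```text
time_s: 24.27
tcp_pos: [0.5288, 0.1872, 0.0871]
ee_rot: [[-0.114, -0.994, -0.001], [-0.994, 0.114, -0.001], [0.001, 0.001, -1.0]]
wrist_force: [-0.4, 0.1, -1.0]
gripper_width: 0.466
gripper_force: 29.7
```

Request:
arm_command:
  deltas:
    - [0,0,0,0,0,0,1]
    - [0,0,0,0,0,0,1]

```text
time_s: 24.43
tcp_pos: [0.5298, 0.1885, 0.089]
ee_rot: [[-0.113, -0.994, 0.002], [-0.994, 0.113, 0.001], [-0.002, -0.002, -1.0]]
wrist_force: [0.5, -0.3, -0.7]
gripper_width: 0.471
gripper_force: 29.7
```

```bash
python3 go.py .5749 .1826 .0842 -96.4
```

```text
t 24.43 tcp [0.5298 0.1885 0.089 ] joints [ 36.1  24.9 -19.7   0.  -45.2 -42.6] F [ 0.5 -0.3 -0.7] w 0.471 gf 29.7 maxv 0.21
rot [-0.002  0.002 -0.001] shift cm [ 0.08 -4.55  0.49]
```

Request:
arm_command:
  deltas:
    - [0,0,0,0.1,0,0.4,1]
    - [0,0,0,0.1,0,0.5,1]
    - [0,0,0,0.1,-0.6,0.5,1]
    - [0,0,0,0.1,-1.2,0.5,1]

```text
time_s: 24.77
tcp_pos: [0.5412, 0.1861, 0.0837]
ee_rot: [[-0.112, -0.994, 0.001], [-0.994, 0.112, 0.001], [-0.001, -0.001, -1.0]]
wrist_force: [-1.3, 0.6, 4.9]
gripper_width: 0.464
gripper_force: 29.6
```

Request:
arm_command:
  deltas:
    - [0,0,0,0,-0.6,0,1]
    - [0,0,0,0,-1.2,0,1]
    - [0,0,0,0,-1.8,0,1]
    - [0,0,0,0,-2.4,0,1]
    - [0,0,0,0,-3,0,1]
    - [0,0,0,0,-3.4,0,1]
    - [0,0,0,0,-3.4,0,1]
    - [0,0,0,0,-3.4,0,1]

```text
time_s: 25.43
tcp_pos: [0.5742, 0.1822, 0.0831]
ee_rot: [[-0.113, -0.994, -0.002], [-0.994, 0.113, -0.0], [0.0, 0.002, -1.0]]
wrist_force: [-3.4, 1.7, 6.6]
gripper_width: 0.466
gripper_force: 29.8
```

```bash
python3 go.py .5749 .1826 .0842 -96.4
```

```text
t 25.43 tcp [0.5742 0.1822 0.0831] joints [ 33.   28.7 -14.   -0.1 -47.5 -39.4] F [-3.4  1.7  6.6] w 0.466 gf 29.8 maxv 0.37
rot [ 0.002 -0.    -0.002] shift cm [-0.05 -0.07 -0.11]
```

Request:
arm_command:
  deltas:
    - [0,0,0,0,0,0,0]
    - [0,0,0,0,0,0,-0.6]
    - [0,0,0,0,0,0,-1]
    - [0,0,0,0,0,0,-1]
    - [0,0,0,0,0,0,-1]
    - [0,0,0,0,0,0,-1]
    - [0,0,0,0,0,0,-1]
    - [0,0,0,0,0,0,-1]

```text
time_s: 26.1
tcp_pos: [0.5745, 0.1819, 0.0825]
ee_rot: [[-0.113, -0.994, -0.0], [-0.994, 0.113, -0.0], [0.0, 0.0, -1.0]]
wrist_force: [-0.5, -0.9, 0.8]
gripper_width: 0.936
gripper_force: 0.0
```

Request:
arm_command:
  deltas:
    - [0,0,0,0,0,-2,-1]
    - [0,0,0,0,0,-5,-1]
    - [0,0,0,0,0,-8,-1]
    - [0,0,0,0,0,-11,-1]
    - [0,0,0,0,0,-14,-1]
    - [0,0,0,0,0,-15,-1]
    - [0,0,0,0,0,-15,-1]
    - [0,0,0,0,0,-15,-1]

```text
time_s: 26.77
tcp_pos: [0.5741, 0.182, 0.2323]
ee_rot: [[-0.113, -0.994, -0.0], [-0.994, 0.113, 0.001], [-0.001, 0.0, -1.0]]
wrist_force: [-0.6, -0.2, -1.1]
gripper_width: 0.999
gripper_force: 0.0
```

```bash
python3 go.py .5348 -.304 .23 -86.2
python3 - <<'E'
from h import *
c=capture("wrist"); im=c["pixels"]; cv2.imwrite("pics/w7.png",im[:260,160:480])
E
```

```text
t 26.77 tcp [0.5741 0.182  0.2323] joints [ 33.   20.2  -3.7  -0.  -66.1 -39.4] F [-0.6 -0.2 -1.1] w 0.999 gf 0.0 maxv 2.28
rot [ 0.     0.001 -0.18 ] shift cm [48.73 -1.59  0.19]
```

View pics/w7.png

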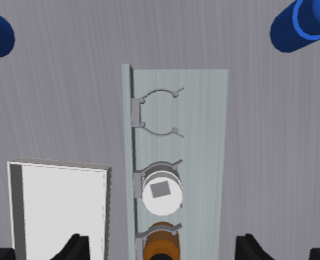

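Pepper (162,190) is home beside the soy; the last clip is at (160,112).

Request:
arm_command:
  deltas:
    - [0,0,-0.02,2,-0.1,0,-1]
    - [0,0,-0.05,5,-0.2,0,-1]
    - [0,0,-0.08,8,-0.3,0,-1]
    - [0,0,-0.1,12,-0.4,0,-1]
    - [0,0,-0.13,15,-0.5,0,-1]
    - [0,0,-0.16,18,-0.6,0,-1]
    - [0,0,-0.18,21,-0.7,0,-1]
    - [0,0,-0.18,25,-0.8,0,-1]

```text
time_s: 27.48
tcp_pos: [0.5531, -0.0679, 0.2302]
ee_rot: [[0.069, -0.998, -0.004], [-0.998, -0.069, -0.0], [-0.0, 0.004, -1.0]]
wrist_force: [0.8, 0.1, 0.7]
gripper_width: 0.999
gripper_force: 0.0
```

Request:
arm_command:
  deltas:
    - [0,0,0,4,0.6,0,-1]
    - [0,0,0,8,1.2,0,-1]
    - [0,0,0,12,1.8,0,-1]
    - [0,0,0,16,2.4,0,-1]
    - [0,0,0,19,2.8,0,-1]
    - [0,0,0,22,3.2,0,-1]
    - [0,0,0,23.5,3.4,0,-1]
    - [0,0,0,23.5,3.4,0,-1]

```text
time_s: 28.15
tcp_pos: [0.5345, -0.3067, 0.2294]
ee_rot: [[0.063, -0.998, -0.005], [-0.998, -0.063, 0.001], [-0.002, 0.005, -1.0]]
wrist_force: [-0.2, 0.0, -0.2]
gripper_width: 1.0
gripper_force: 0.0
```

Request:
arm_command:
  deltas:
    - [0,0,0,0,0,0,-1]
    - [0,0,0,0,0,0,-1]

```text
time_s: 28.32
tcp_pos: [0.5355, -0.3034, 0.2309]
ee_rot: [[0.067, -0.998, -0.003], [-0.998, -0.067, 0.001], [-0.001, 0.003, -1.0]]
wrist_force: [0.1, -0.5, 0.9]
gripper_width: 1.0
gripper_force: 0.0
```

```bash
python3 go.py .5348 -.304 .107 -86.2
python3 - <<'E'
from h import *
c=capture("top"); i=c["pixels"][165:255,420:500]; q=proj(c,[[.5348,-.304,.125],[.5348,-.304,.085]]); print("pred stopper top, body top px",q)
E
```

```text
t 28.32 tcp [ 0.5355 -0.3034  0.2309] joints [-14.5  21.6  -1.8  -0.  -66.8  18.4] F [ 0.1 -0.5  0.9] w 1.0 gf 0.0 maxv 0.94
rot [0.003 0.001 0.001] shift cm [ 0.08  0.04 12.39]
pred stopper top, body top px [[473.13328358 193.06688423]
 [466.19792534 195.9089235 ]]
```

Request:
arm_command:
  deltas:
    - [0,0,0,0.1,0,2,-1]
    - [0,0,0,0.1,0,4.5,-1]
    - [0,0,0,0.1,0,7,-1]
    - [0,0,0,0.1,0,9.5,-1]
    - [0,0,0,0.1,0,11.5,-1]
    - [0,0,0,0.1,0,12.5,-1]
    - [0,0,0,0.1,0,12.6,-1]
    - [0,0,0,0.1,0,12.6,-1]

```text
time_s: 29.03
tcp_pos: [0.5365, -0.3045, 0.1067]
ee_rot: [[0.068, -0.998, -0.0], [-0.998, -0.068, -0.0], [0.0, 0.0, -1.0]]
wrist_force: [-0.4, -0.4, -0.6]
gripper_width: 0.996
gripper_force: 0.0
```

Request:
arm_command:
  deltas:
    - [0,0,0,0,0,0,-1]
    - [0,0,0,0,0,0,-1]

```text
time_s: 29.2
tcp_pos: [0.5372, -0.3052, 0.1083]
ee_rot: [[0.068, -0.998, 0.003], [-0.998, -0.068, -0.001], [0.001, -0.003, -1.0]]
wrist_force: [-0.4, 0.4, -0.5]
gripper_width: 0.999
gripper_force: 0.0
```

```bash
python3 go.py .5348 -.304 .107 -86.2
```

```text
t 29.2 tcp [ 0.5372 -0.3052  0.1083] joints [-14.6  28.1 -10.5   0.  -51.2  18.5] F [-0.4  0.4 -0.5] w 0.999 gf 0.0 maxv 0.27
rot [-0.003 -0.001  0.001] shift cm [-0.14  0.23  0.13]
```

Request:
arm_command:
  deltas:
    - [0,0,0,-0.1,0.2,0,-1]
    - [0,0,0,-0.1,0.2,0,0]
    - [0,0,0,-0.1,0.2,0,1]
    - [0,0,0,-0.1,0.2,0,1]
    - [0,0,0,-0.1,0.2,0,1]
    - [0,0,0,-0.1,0.2,0,1]
    - [0,0,0,-0.1,0.2,0,1]
    - [0,0,0,-0.1,0.2,0,1]

```text
time_s: 29.87
tcp_pos: [0.534, -0.3042, 0.1065]
ee_rot: [[0.067, -0.998, -0.0], [-0.998, -0.067, 0.0], [-0.0, 0.0, -1.0]]
wrist_force: [0.3, -0.3, 0.6]
gripper_width: 0.555
gripper_force: 0.0
```

Request:
arm_command:
  deltas:
    - [0,0,0,0,0,0,1]
    - [0,0,0,0,0,0,1]
    - [0,0,0,0,0,0,1]
    - [0,0,0,0,0,0,1]
    - [0,0,0,0,0,0,1]
    - [0,0,0,0,0,0,1]
    - [0,0,0,0,0,0,1]
    - [0,0,0,0,0,0,1]

```text
time_s: 30.53
tcp_pos: [0.534, -0.3042, 0.1065]
ee_rot: [[0.067, -0.998, 0.0], [-0.998, -0.067, 0.0], [-0.0, -0.0, -1.0]]
wrist_force: [1.2, -0.3, -1.5]
gripper_width: 0.267
gripper_force: 29.9
```

Request:
arm_command:
  deltas:
    - [0,0,0,0,0,0,1]
    - [0,0,0,0,0,0,1]

```text
time_s: 30.7
tcp_pos: [0.534, -0.3042, 0.1065]
ee_rot: [[0.067, -0.998, -0.0], [-0.998, -0.067, 0.0], [-0.0, 0.0, -1.0]]
wrist_force: [0.2, 0.9, -0.1]
gripper_width: 0.264
gripper_force: 29.9
```

Request:
arm_command:
  deltas:
    - [0,0,0,0,0,-1,1]
    - [0,0,0,0,0,-2.5,1]
    - [0,0,0,0,0,-4.5,1]
    - [0,0,0,0,0,-6.5,1]
    - [0,0,0,0,0,-8.5,1]
    - [0,0,0,0,0,-10.5,1]
    - [0,0,0,0,0,-12,1]
    - [0,0,0,0,0,-12,1]

```text
time_s: 31.37
tcp_pos: [0.5357, -0.3051, 0.2313]
ee_rot: [[0.068, -0.998, 0.008], [-0.998, -0.068, -0.003], [0.004, -0.007, -1.0]]
wrist_force: [1.0, -0.4, -0.8]
gripper_width: 0.265
gripper_force: 29.9
```

```bash
python3 go.py .5193 .1084 .225 -96.4
```

```text
t 31.37 tcp [ 0.5357 -0.3051  0.2313] joints [-14.6  21.4  -2.1   0.1 -66.1  18.4] F [ 1.  -0.4 -0.8] w 0.265 gf 29.9 maxv 3.49
rot [-0.008 -0.003  0.179] shift cm [-41.37  -1.16   0.48]
```

Request:
arm_command:
  deltas:
    - [0,0,0.02,-2,-0.1,0,1]
    - [0,0,0.05,-4,-0.1,0,1]
    - [0,0,0.08,-7,-0.2,0,1]
    - [0,0,0.1,-10,-0.3,0,1]
    - [0,0,0.13,-13,-0.4,0,1]
    - [0,0,0.16,-16,-0.5,0,1]
    - [0,0,0.18,-19,-0.6,0,1]
    - [0,0,0.18,-21,-0.6,0,1]

```text
time_s: 32.03
tcp_pos: [0.525, -0.0921, 0.2258]
ee_rot: [[-0.112, -0.994, -0.002], [-0.994, 0.112, 0.001], [-0.0, 0.002, -1.0]]
wrist_force: [0.4, -0.9, -1.7]
gripper_width: 0.271
gripper_force: 29.9
```

Request:
arm_command:
  deltas:
    - [0,0,0,-3,0.5,0,1]
    - [0,0,0,-6,0.9,0,1]
    - [0,0,0,-9,1.4,0,1]
    - [0,0,0,-12,1.9,0,1]
    - [0,0,0,-15,2.3,0,1]
    - [0,0,0,-18,2.8,0,1]
    - [0,0,0,-19.7,3.1,0,1]
    - [0,0,0,-20.2,3.1,0,1]

```text
time_s: 32.7
tcp_pos: [0.5172, 0.1122, 0.2258]
ee_rot: [[-0.11, -0.994, -0.001], [-0.994, 0.11, 0.0], [0.0, 0.001, -1.0]]
wrist_force: [0.1, -0.1, -0.3]
gripper_width: 0.27
gripper_force: 29.9
```

Request:
arm_command:
  deltas:
    - [0,0,0,0,0,0,1]
    - [0,0,0,0,0,0,1]

```text
time_s: 32.87
tcp_pos: [0.5175, 0.1096, 0.226]
ee_rot: [[-0.113, -0.994, -0.001], [-0.994, 0.113, -0.001], [0.001, 0.001, -1.0]]
wrist_force: [-0.5, -0.0, -0.8]
gripper_width: 0.267
gripper_force: 29.9
```

```bash
python3 go.py .5193 .1084 .099 -96.4
```

```text
t 32.87 tcp [0.5175 0.1096 0.226 ] joints [ 29.5  13.5 -14.3  -0.  -62.3 -36. ] F [-0.5 -0.  -0.8] w 0.267 gf 29.9 maxv 1.18
rot [ 0.001 -0.001 -0.001] shift cm [ 0.08 -0.21 12.7 ]
```

Request:
arm_command:
  deltas:
    - [0,0,0,0.1,-0.2,1.5,1]
    - [0,0,0,0.1,-0.2,4,1]
    - [0,0,0,0.1,-0.2,6.5,1]
    - [0,0,0,0.1,-0.2,9,1]
    - [0,0,0,0.1,-0.2,11,1]
    - [0,0,0,0.1,-0.2,12,1]
    - [0,0,0,0.1,-0.2,12.5,1]
    - [0,0,0,0.1,-0.2,12.5,1]

```text
time_s: 33.53
tcp_pos: [0.5197, 0.1078, 0.1009]
ee_rot: [[-0.114, -0.994, -0.001], [-0.994, 0.114, -0.001], [0.001, 0.001, -1.0]]
wrist_force: [-0.7, -0.4, -0.9]
gripper_width: 0.269
gripper_force: 29.9
```

Request:
arm_command:
  deltas:
    - [0,0,0,0,0,0,1]
    - [0,0,0,0,0,0,1]

```text
time_s: 33.7
tcp_pos: [0.5208, 0.1089, 0.1029]
ee_rot: [[-0.113, -0.994, 0.003], [-0.994, 0.113, 0.001], [-0.001, -0.002, -1.0]]
wrist_force: [-0.6, 0.6, -1.5]
gripper_width: 0.27
gripper_force: 29.9
```

```bash
python3 go.py .566 .1031 .099 -96.4
```

```text
t 33.7 tcp [0.5208 0.1089 0.1029] joints [ 29.3  21.4 -23.2   0.  -45.2 -35.8] F [-0.6  0.6 -1.5] w 0.27 gf 29.9 maxv 0.27
rot [-0.002  0.001 -0.001] shift cm [ 0.07 -4.56  0.4 ]
```

Request:
arm_command:
  deltas:
    - [0,0,0,0.1,0,0.3,1]
    - [0,0,0,0.1,0,0.4,1]
    - [0,0,0,0.1,-0.6,0.4,1]
    - [0,0,0,0.1,-1.2,0.4,1]

```text
time_s: 34.03
tcp_pos: [0.5322, 0.1065, 0.0983]
ee_rot: [[-0.112, -0.994, 0.001], [-0.994, 0.112, 0.0], [-0.0, -0.001, -1.0]]
wrist_force: [-0.5, -0.0, 2.4]
gripper_width: 0.268
gripper_force: 29.8
```

Request:
arm_command:
  deltas:
    - [0,0,0,0,-0.6,0,1]
    - [0,0,0,0,-1.2,0,1]
    - [0,0,0,0,-1.8,0,1]
    - [0,0,0,0,-2.4,0,1]
    - [0,0,0,0,-3,0,1]
    - [0,0,0,0,-3.4,0,1]
    - [0,0,0,0,-3.4,0,1]
    - [0,0,0,0,-3.4,0,1]

```text
time_s: 34.7
tcp_pos: [0.5655, 0.1016, 0.0981]
ee_rot: [[-0.113, -0.994, -0.002], [-0.994, 0.113, -0.002], [0.002, 0.001, -1.0]]
wrist_force: [-1.3, -1.9, 6.0]
gripper_width: 0.267
gripper_force: 29.9
```

```bash
python3 go.py .566 .1031 .099 -96.4
```

```text
t 34.7 tcp [0.5655 0.1016 0.0981] joints [ 26.4  25.4 -17.3   0.1 -47.5 -32.9] F [-1.3 -1.9  6. ] w 0.267 gf 29.9 maxv 0.51
rot [ 0.001 -0.002 -0.002] shift cm [-0.15 -0.03 -0.09]
```

Now let go, lift, and back off sideways so the cameras can see the rail.

Request:
arm_command:
  deltas:
    - [0,0,0,0,0,0,0]
    - [0,0,0,0,0,0,-0.6]
    - [0,0,0,0,0,0,-1]
    - [0,0,0,0,0,0,-1]
    - [0,0,0,0,0,0,-1]
    - [0,0,0,0,0,0,-1]
    - [0,0,0,0,0,0,-1]
    - [0,0,0,0,0,0,-1]

```text
time_s: 35.37
tcp_pos: [0.5654, 0.1026, 0.0975]
ee_rot: [[-0.113, -0.994, 0.0], [-0.994, 0.113, 0.0], [-0.0, -0.0, -1.0]]
wrist_force: [0.0, 0.6, -0.5]
gripper_width: 0.785
gripper_force: 0.0
```

Request:
arm_command:
  deltas:
    - [0,0,0,0,0,-2,-1]
    - [0,0,0,0,0,-5,-1]
    - [0,0,0,0,0,-8,-1]
    - [0,0,0,0,0,-11,-1]
    - [0,0,0,0,0,-14,-1]
    - [0,0,0,4,0,-15,-1]
    - [0,0,0,8,0,-15,-1]
    - [0,0,0,12,0,-15,-1]

```text
time_s: 36.03
tcp_pos: [0.552, -0.0172, 0.249]
ee_rot: [[-0.111, -0.994, 0.003], [-0.994, 0.111, 0.001], [-0.001, -0.003, -1.0]]
wrist_force: [0.5, 0.1, 0.1]
gripper_width: 1.002
gripper_force: 0.0
```

Request:
arm_command:
  deltas:
    - [0,0,0,4,0,0,-1]
    - [0,0,0,8,0,0,-1]
    - [0,0,0,12,0,0,-1]
    - [0,0,0,15,0,0,-1]
    - [0,0,0,15,0,0,-1]
    - [0,0,0,15,0,0,-1]
    - [0,0,0,15,0,0,-1]
    - [0,0,0,15,0,0,-1]

```text
time_s: 36.7
tcp_pos: [0.5351, -0.1649, 0.2476]
ee_rot: [[-0.112, -0.994, 0.0], [-0.994, 0.112, 0.0], [-0.0, -0.0, -1.0]]
wrist_force: [-0.1, -0.2, 0.2]
gripper_width: 1.002
gripper_force: 0.0
```

Run:
```python
from h import *
print(sense()["tcp_pos"])
t=capture("top"); s=capture("side"); ti=t["pixels"].copy(); si=s["pixels"].copy()
O=np.array([.5794,.2224]); yv=np.array([.1113,.9938])
for y,h in zip((.12,.04,-.04,-.12),(.100,.117,.088,.114)):
    for c,im in((t,ti),(s,si)):
        q=proj(c,[*(O+yv*y),.003+h])[0]; cv2.drawMarker(im,tuple(int(round(v)) for v in q),(0,0,255),0,7,1)
a=cv2.resize(ti[140:240,130:310],(720,400)); b=cv2.resize(si[170:370,220:380],None,fx=2,fy=2)
o=np.zeros((400,800,3),np.uint8); cv2.imwrite("pics/fin.png",np.hstack([cv2.resize(a,(470,261)) if 0 else cv2.copyMakeBorder(cv2.resize(a,(470,261)),0,139,0,0,cv2.BORDER_CONSTANT),b]))
```

```text
[ 0.5351231  -0.16486813  0.24756442]
```

View pics/fin.png

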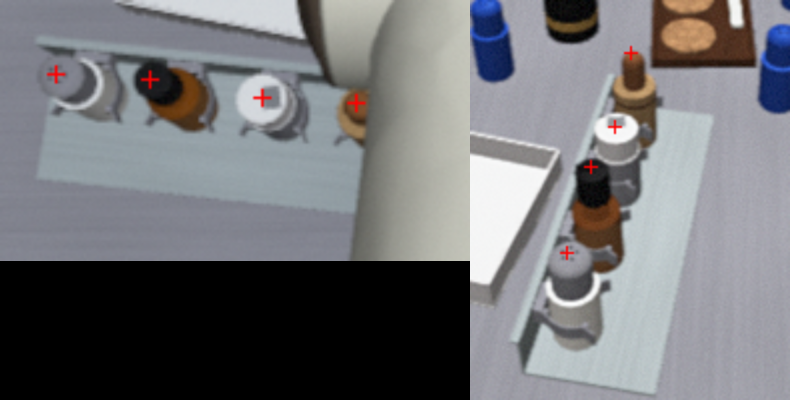

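Run:
```python
from h import *
O=np.array([.5794,.2224]); yv=np.array([.1113,.9938]); xv=np.array([.9938,-.1113])
def rep(n,c,u,v,z):
    d=ray(c,u,v,z)[:2]-O; print(n,"rail x,y mm",(d@xv*1e3).round(1),(d@yv*1e3).round(1))
for name,bp,bs in(("top",(215,165,252,195),(185,160,212,182)),("side",(280,222,305,250),(270,245,297,275))):
    c=capture(name); g=c["pixels"].max(2)
    for lab,b,m in(("pepper",bp,g>205),("soy",bs if name=="top" else (265,245,298,280),g<55)):
        k=np.zeros(g.shape,np.uint8); k[b[1]:b[3],b[0]:b[2]]=m[b[1]:b[3],b[0]:b[2]]
        n,L,st,ce=cv2.connectedComponentsWithStats(k)
        j=1+st[1:,4].argmax(); print(name,lab,st[j],ce[j].round(1))
        rep(lab,c,*ce[j],.091 if lab=="pepper" else .11)
```

```text
top pepper [221 169  17  18 173] [227.4 177.7]
pepper rail x,y mm -1.5 -35.7
top soy [185 163  15  18 203] [191.3 171.8]
soy rail x,y mm -0.3 34.0
side pepper [282 227  22  15 212] [292.3 234.4]
pepper rail x,y mm -1.9 -36.6
side soy [273 250  17  24 352] [281.2 261.6]
soy rail x,y mm -4.0 50.6
```

```bash
python3 -c "from station import finish_job; print(finish_job())"
```

```text
the job is handed in; nothing more can be done
None
```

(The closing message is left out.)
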